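# Close the gasketed cover of a control box over its quarter-turn stud and keep it pressed

## Task

The control box on the repair bench is ready to be shut, but the wing of its quarter-turn stud stands askew of the slot in the cover. With the cover still open, turn the wing until it lines up with that slot (lengthwise parallel to the cover's hinge); then swing the cover down so that the slot passes over the wing, and press it fully home against the frame, squeezing the springy gasket. Finish while still pressing the cover flat, so that I can lock the stud, and leave the other things on the bench where they are.

Things in the scene. Friction and masses are not known exactly. Their poses are not given: they have to be found in the camera images.
- control_box: grey sheet-steel control box, fixed to the bench, turned, 254 (x) by 222 (y) by 95 mm high, origin at the centre of its underside. Its own x runs along the hinge, its own +y points from the stud side to the hinge side, z up. The flat frame (flange) on top is at z = 95 mm; a springy black rubber gasket on it stands up to 7 mm above the frame when free
- hinge_mid (a point): middle of the hinge axis: in the box's frame x 0, y +104, z +95 mm. Carries the cover's axes: x along the hinge, -y from hinge to free edge, z out of the outer face. The cover is a plate 264 mm along the hinge, 220 mm from hinge axis to free edge, 4 mm thick (inner face in the plane of the hinge axis), its rim folded 8 mm inward at the free edge and ends
- cover (a joint): hinge angle of the aluminium cover, rad: 0 = shut flat on the frame, grows as it opens, 1.57 = straight up over the hinge line, stop at 1.9. A stiff friction hinge (0.5 N m) keeps it at any angle. It meets the gasket at 0.04 rad; from there fully home takes about 10 N near the free edge; let go, it springs back to about 0.03 rad
- cover_slot (a point): centre of the cover's slot, on its outer face, 191 mm from the hinge axis and midway along the cover. The slot is 46 mm long (parallel to the hinge) by 22 mm wide, with a dark steel rim. Beside it, from 30 to 125 mm either way along the free edge, the cover is plain and can be pressed
- stud (a joint): turn angle of the quarter-turn stud, rad: 0 = its wing is lengthwise parallel to the hinge, lined up with the slot; grows anticlockwise seen from above; stops at -0.6 and +1.6. About 0.06 N m of friction, stays where it is left. The wing passes through the slot only within about 0.2 rad of 0
- stud_wing (a point): centre of the stud's steel wing head, on the turning axis: in the box's frame at x 0, y -85 mm, z +113.5 mm. The wing is a block 34 mm long, 10 mm thick and 20 mm tall, from 8.5 to 28.5 mm above the frame. This point turns with the wing: its x axis runs along the wing's length, its y across the thickness, z up
- solder_reel: bystander: reel of solder standing on end, diameter 62 mm, 55 mm tall, origin at the centre of its underside
- screwdriver: bystander: black-handled screwdriver lying flat, 190 mm long
- tweezers: bystander: steel tweezers lying flat, 120 mm long
- parts_cup: bystander: open grey cup, diameter 68 mm, 45 mm tall, origin at the centre of its underside
- flux_bottle: bystander: small clear bottle with black cap, diameter 34 mm, 85 mm tall, origin at the centre of its underside
- side_cutters: bystander: side cutters with blue grips lying flat, 145 mm long
- multimeter: bystander: black multimeter lying flat, 80 by 165 mm, 38 mm tall

How it is judged (in metres and radians):
On the way, in this order (a step that is already met when the one before it is completed fails the run):
1. with the cover still open, the stud's wing is turned into line with the slot (value of joint stud between -0.2 and 0.2 rad and value of joint cover above 0.7 rad), for 0.2 s.
2. the cover is swung down over the wing and pressed home (value of joint cover below 0.012 rad), for 0.2 s.
At the end, for the whole second after the job is handed in: At the end and through the last second the robot is still pressing on the cover (more than 3 N) and keeps it fully home (within 0.012 rad of shut, 2.5 mm at its free edge), with the stud's wing standing up through the slot, within 0.2 rad of lined up (value of joint cover below 0.012 rad and value of joint stud between -0.2 and 0.2 rad and contact force between any of the fingers, the arm and cover above 3 N); the arm keeps its last pose, push and grip.
It fails at once if a bystander on the bench is disturbed (moved more than 30 mm) (distance of any of solder_reel, screwdriver, tweezers, parts_cup, flux_bottle, side_cutters, multimeter from where it was at the start of the episode above 0.03 m).
It also fails if it takes over 54 s, if anything falls off the work surface, if the arm or the gripper's body presses on something with over 40 N, if the wrist force passes 120 N, or if a joint passes its speed limit or range.

## Robot

A 6-joint arm with a two-finger parallel gripper is mounted at the origin on the work surface. World frame = base frame: x ahead of the robot, y to its left, z up, the work surface at z = 0. Lengths are in m, angles in degrees, forces in N, time in s.
With the tool pointing down it reaches from about 0.275 to 0.875 m from the base axis. Payload 12.5 kg.
Tool frame: the origin (TCP) lies on the centre line of the jaws, within the pads' length; the fingertips stand arm.tcp_to_tips ahead of it and the grasp point (between the pads) lies 8 mm behind it (arm.tcp_to_tips is the distance from the TCP to the fingertips, in m); y points along the fingers, x is the direction in which the jaws open and shut, and the axes are right-handed (so a half turn about y gives the same grasp; the last joint's range is limited). The gripper opens to 85 mm and grips with 20 to 120 N. Pads are 22 mm wide; open, the fingers measure 114 mm over their backs; the gripper's body (76 mm by 85 mm) begins 54 mm behind the grasp point. The pads swing forward as they close: fully open they stand 13 mm farther back than shut.
Start: joints at [-72.685, 20.094, 94.641, -0, 65.266, -4.847], TCP at [0.207, -0.509, 0.218] pointing down, gripper open.
Joint ranges: [-157.81, 157.81], [-45, 120.19], [0.68, 151.7], [-89.99, 269.99], [4.06, 180], [-164.3, 164.3]. Speed limits (degrees/s): [127.2, 127.2, 159.86, 180, 180, 180].

## Interface

Orientations are given as [roll, pitch, yaw] about the fixed x, y, z axes, in that order (R = Rz(yaw) Ry(pitch) Rx(roll)).
In Python, from workcell import arm, eyes gives the robot as it stands.
- The arm moves only by the shell command python3 -m handwheel 'ROWS' [FORCE]. ROWS is JSON, a list that holds one entry, the list of rows, each a list of 7 numbers: the finger opening in cm, from 0 to 8.54, then the shift along the tool's x, y, z in cm, then the turn, a rotation vector about the tool's x, y, z in degrees. In form: [[[claw, x, y, z, rx, ry, rz], ...]]. A call has 1 to 5 rows; each row is the pose to reach, as a shift and turn from the pose commanded when the call began, along the tool's axes at that moment; what a row does not reach only later rows make up. A row lasts 1/8 s, in which the tool goes at most 62.5 mm and 10.7 degrees, less where a joint would pass 70% of its speed; a pose out of reach is approached as far as the arm can. A call with a gripper value outside its range is refused whole. The fingers move at their own pace and stop on an object; FORCE is the grip in N (left out, the last holds). Time passes only in rows, so rows that repeat a pose let the fingers close. It gives the time, the measured TCP pose, the force and the opening at its end, in the units of the state.
- arm.get_state(): the state, without advancing time (a new reading comes with each control period).
- eyes.get_image(name): name is "scene" or "top" or "wrist"; returns a dict with "image" (480x640x3 uint8, red, green, blue), "vfov" (degrees; the focal length in pixels is half the picture's height over the tangent of half this angle, whatever the lens; pixels are square), "cx", "cy" (the principal point, pixels), "extrinsics" (4x4, takes a point from world to camera coordinates); the wrist camera has in their place "hand_eye" (4x4, takes a point from camera to tool coordinates, whose origin is the TCP and whose axes are the tool frame's). Camera axes: x right, y up, looking along -z (the intrinsics and any distortion apply to the point x, -y, -z); pixel columns grow to the right and rows downward; lengths in m; the calibration is good to about 2 mm. A picture is of the moment at which its call begins: read the wrist's pose just before it. There is no depth.
- arm.job_done(): hands the job in, once; it reports no verdict.
The state is a dict: "time": time; "joint_positions": joint angles; "qvel": joint speeds; "joint_torque": joint torques, N m; "tcp_pos": TCP position; "tcp_rot": TCP orientation; "ft_force": force on the tool from outside, world axes, zero at the start; "torque": the same for the moment, N m; "width": finger opening in m.
Only numpy, scipy, OpenCV 4.12 (cv2) and the standard library are available. Lean on these libraries where they do the work, as an engineer would, in place of code of your own. Each camera call takes 0.05 s, during which the arm holds its last target.

## Working session

There is one attempt and no reset: what is moved stays moved. The work goes in short steps, Python scripts to look and compute and a shell command to move; the robot and the scene stay as the last step left them, time stands still between calls to the robot, and variables do not carry over. Pictures are saved under pics/ and viewed, and the job is handed in when it is done.

```bash
ls; mkdir -p pics; cat > h.py <<'E'
import cv2,numpy as np
from workcell import arm,eyes
from scipy.spatial.transform import Rotation as R
def cap(n,f):
    s=arm.get_state(); d=eyes.get_image(n); cv2.imwrite(f'pics/{f}.png',cv2.cvtColor(d['image'],cv2.COLOR_RGB2BGR))
    return s,d
E
python3 - <<'E'
from h import *
import pickle
print(arm.get_state(), arm.tcp_to_tips)
for n in ['scene','top','wrist']:
    s,d=cap(n,n+'0'); pickle.dump((s,d),open(n+'0.pkl','wb'))
    print(n,{k:v for k,v in d.items() if k!='image'})
E
```

```text
pics
{'time': 0.0, 'joint_positions': array([-7.26864642e+01,  2.01247047e+01,  9.46796114e+01, -3.91294476e-04,
        6.52643333e+01, -4.84510803e+00]), 'qvel': array([-0.01192966, -0.02429271,  0.01137896,  0.03459929,  0.02998665,
       -0.07763276]), 'joint_torque': array([-8.36018389e-04, -5.06107843e+01, -2.91406703e+01, -1.62584283e-04,
        4.52375723e-03,  1.31694532e-05]), 'tcp_pos': array([ 0.20737717, -0.50901387,  0.21763726]), 'tcp_rot': array([-8.99945556e+01,  6.84341128e-02, -6.78411890e+01]), 'ft_force': array([ 0.00425751, -0.51017721, -0.11215215]), 'torque': array([0.04555986, 0.03052222, 0.00973223]), 'width': 0.0855232131807155} 0.011
scene {'vfov': 54.58231751516475, 'cx': 311.80271868220376, 'cy': 237.47259163302766, 'extrinsics': array([[-0.22152482,  0.97512534,  0.00757116,  0.11224793],
       [-0.77409761, -0.18056733,  0.60676876,  0.38995493],
       [ 0.5930427 ,  0.12855353,  0.79484234, -1.51391171],
       [ 0.        ,  0.        ,  0.        ,  1.        ]])}
top {'vfov': 52.467741313597166, 'cx': 326.39453570617894, 'cy': 247.10928828116548, 'extrinsics': array([[ 0.01141584, -0.99974949, -0.01925214,  0.01251553],
       [ 0.99693725,  0.00988982,  0.07757779, -0.59637852],
       [-0.07736795, -0.02007879,  0.9968004 , -1.27722139],
       [ 0.        ,  0.        ,  0.        ,  1.        ]])}
wrist {'vfov': 61.09306621202632, 'cx': 314.28074181911273, 'cy': 241.6908580779333, 'hand_eye': array([[ 9.99999402e-01, -1.08814189e-03,  1.08995799e-04,
         8.16845043e-04],
       [ 4.54241973e-04,  3.22636879e-01, -9.46522709e-01,
        -1.55688096e-01],
       [ 9.94784945e-04,  9.46522192e-01,  3.22637180e-01,
         8.32153364e-02],
       [ 0.00000000e+00,  0.00000000e+00,  0.00000000e+00,
         1.00000000e+00]])}
```

View pics/scene0.png

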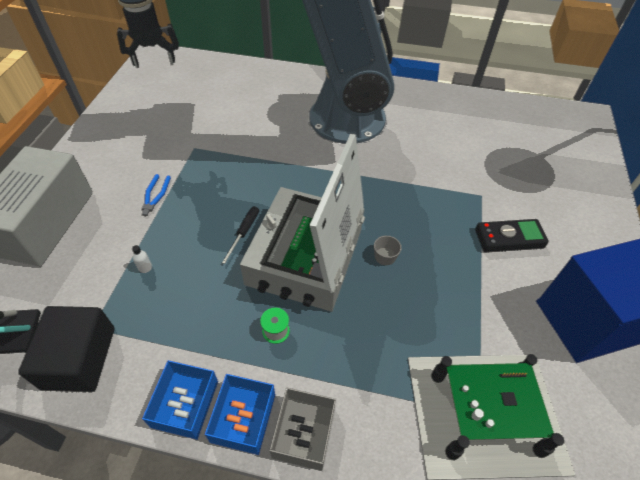

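View pics/top0.png

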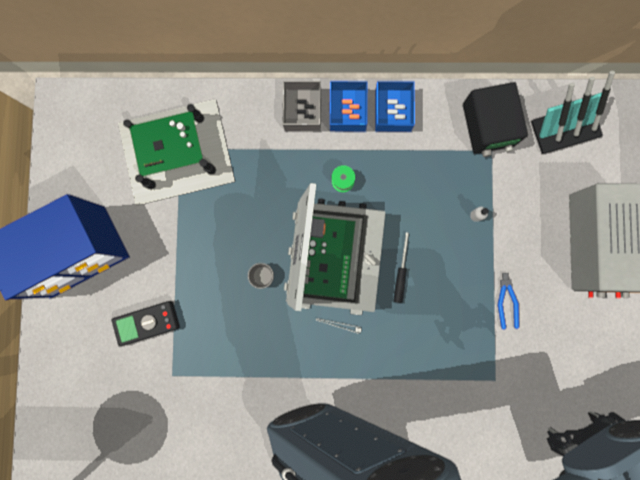

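View pics/wrist0.png

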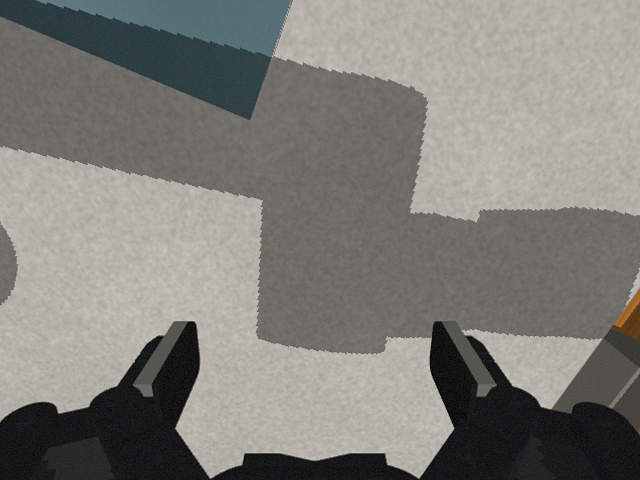

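The box is in the middle of the mat, hinge to the left (+y), cover about upright, and the stud wing is near (370,258) in the top view. I'll zoom in.

```bash
python3 - <<'E'
import cv2
a=cv2.imread('pics/top0.png')[165:325,270:430]; cv2.imwrite('pics/topz.png',cv2.resize(a,(800,800))[:600] if 0 else cv2.resize(a,(600,600),interpolation=cv2.INTER_CUBIC))
a=cv2.imread('pics/scene0.png')[130:310,220:400]; cv2.imwrite('pics/scz.png',cv2.resize(a,(600,600),interpolation=cv2.INTER_CUBIC))
E
```

```text
(no output)
```

View pics/topz.png

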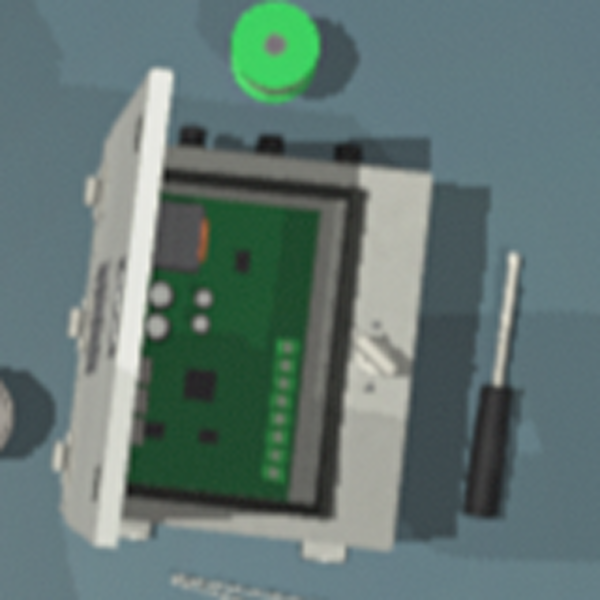

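View pics/scz.png

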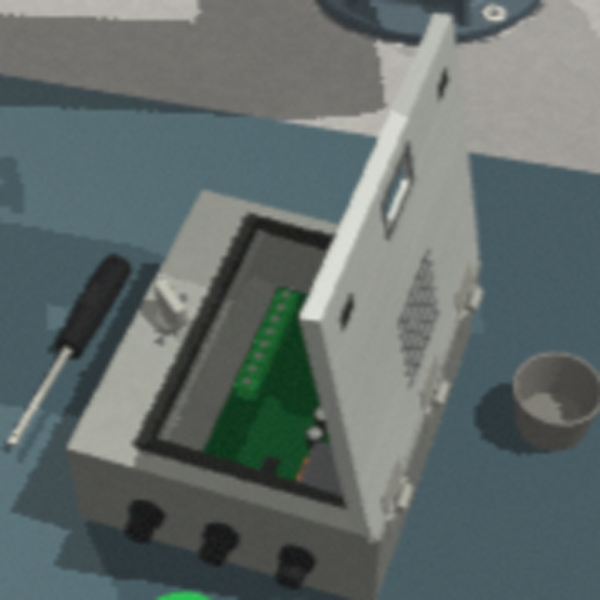

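```bash
cat >> h.py <<'E'
import pickle
def K(d):
    f=240/np.tan(np.radians(d['vfov']/2)); return f,d['cx'],d['cy']
def T(d,s=None):  # cam->world
    if 'extrinsics' in d: return np.linalg.inv(d['extrinsics'])
    M=np.eye(4); M[:3,:3]=R.from_euler('xyz',s['tcp_rot'],degrees=True).as_matrix(); M[:3,3]=s['tcp_pos']; return M@d['hand_eye']
def ray(d,uv,s=None):
    f,cx,cy=K(d); M=T(d,s); v=M[:3,:3]@np.array([(uv[0]-cx)/f,-(uv[1]-cy)/f,-1]); return M[:3,3],v
def onz(d,uv,z,s=None):
    o,v=ray(d,uv,s); return o+v*(z-o[2])/v[2]
def proj(d,p,s=None):
    f,cx,cy=K(d); q=np.linalg.inv(T(d,s))@np.append(p,1); return np.array([cx+f*q[0]/-q[2],cy-f*q[1]/-q[2]])
def tri(*rs):
    A=0;b=0
    for o,v in rs:
        v=v/np.linalg.norm(v);P=np.eye(3)-np.outer(v,v);A=A+P;b=b+P@o
    return np.linalg.solve(A,b)
E
python3 - <<'E'
from h import *
s,t=pickle.load(open('top0.pkl','rb')); _,c=pickle.load(open('scene0.pkl','rb'))
A=onz(t,(385.2,209.8),.095);B=onz(t,(374.8,311.9),.095)
print(A,B,np.linalg.norm(A-B))
x=(A-B)/np.linalg.norm(A-B); print('dir',np.degrees(np.arctan2(x[1],x[0])))
k=180/600.
SA=onz(c,(220+205*.3,130+190*.3),.095);SB=onz(c,(220+68*.3,130+450*.3),.095)
print(SA,SB,np.linalg.norm(SA-SB))
# wing ends top
for uv in [(360,340),(398,373)]: print(onz(t,(270+uv[0]/3.75,165+uv[1]/3.75),.1235))
E
```

```text
[ 0.68686287 -0.13039078  0.095     ] [ 0.42990203 -0.10506136  0.095     ] 0.2582062224975067
dir -5.629636347592403
[ 0.43354103 -0.09710966  0.095     ] [ 0.68728567 -0.12449842  0.095     ] 0.25521850722258865
[ 0.56831323 -0.08069409  0.1235    ]
[ 0.54695191 -0.10561906  0.1235    ]
```

```bash
cat >> h.py <<'E'
def go(pos,yaw,s=None):
    s=s or arm.get_state()
    M=R.from_euler('xyz',s['tcp_rot'],degrees=True); N=R.from_euler('xyz',[-90,0,yaw],degrees=True)
    print('shift cm',np.round(M.inv().apply(np.array(pos)-s['tcp_pos'])*100,2),'rotvec',np.round((M.inv()*N).as_rotvec(degrees=True),1))
E
python3 - <<'E'
from h import *
s,t=pickle.load(open('top0.pkl','rb')); _,c=pickle.load(open('scene0.pkl','rb'))
z=lambda u,v:(270+u/3.75,165+v/3.75); y=lambda u,v:(220+u*.3,130+v*.3)
# far cover corner (x+), near corner(x-): free edge outer corner
P=tri(ray(t,z(165,70)),ray(c,y(312,318)));Q=tri(ray(t,z(112,545)),ray(c,y(445,15)))
print(P,Q,(P+Q)/2)
S=tri(ray(t,z(120,313)),ray(c,y(398,190)));print('slot',S)
go([.562,-.0885,.22],-41)
E
```

```text
[0.70715418 0.0435515  0.30859835] [0.44182627 0.07056458 0.30640763] [0.57449023 0.05705804 0.30750299]
slot [0.57267705 0.068205   0.27722076]
shift cm [-25.58  -0.2   48.71] rotvec [ -0.  -26.8  -0.1]
```

```bash
python3 -m handwheel '[[[8.5,-2.8,0,5.4,0,-5,0],[8.5,-5.6,0,10.8,0,-10,0],[8.5,-8.5,0,16.2,0,-15,0],[8.5,-11.3,0,21.6,0,-20,0],[8.5,-14,0,27,0,-26.8,0]]]' && python3 - <<'E'
from h import *
go([.562,-.0885,.22],-41)
E
```

```text
time: 0.78
tcp_pos: [0.4057, -0.2762, 0.2182]
tcp_rot: [-90.0, -0.0, -40.9]
ft_force: [0.8, -0.1, -0.8]
width: 0.085
shift cm [-0.45 -0.18 24.42] rotvec [-0.   0.1  0. ]
```

```bash
python3 -m handwheel '[[[8.5,-0.1,0,5.5,0,0,0],[8.5,-0.2,0,11,0,0,0],[8.5,-0.3,0,16.5,0,0,0],[8.5,-0.4,0,22,0,0,0],[8.5,-0.4,0,24.4,0,0,0]]]' && python3 - <<'E'
from h import *
s,d=cap('wrist','w1'); pickle.dump((s,d),open('w1.pkl','wb')); print(s['tcp_pos'],s['tcp_rot'])
E
```

```text
time: 1.4
tcp_pos: [0.5631, -0.0888, 0.2178]
tcp_rot: [-90.0, 0.0, -40.9]
ft_force: [0.9, -0.7, 0.2]
width: 0.0851
[ 0.563083   -0.08884807  0.21784531] [-8.99964216e+01  2.14026138e-02 -4.09130034e+01]
```

View pics/w1.png

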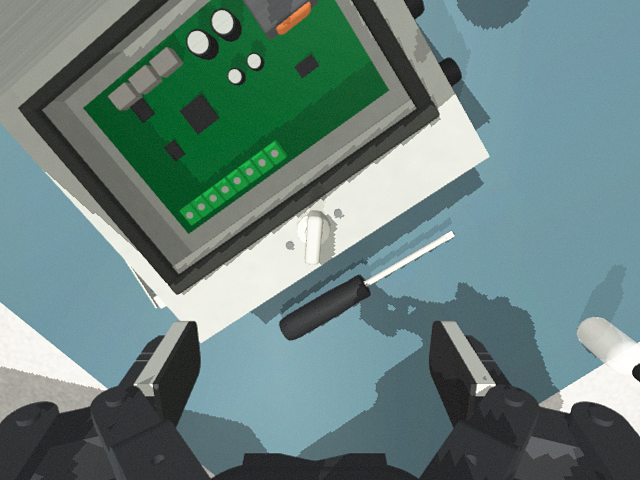

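```bash
python3 - <<'E'
import cv2
a=cv2.imread('pics/w1.png')[195:275,264:364]; cv2.imwrite('pics/w1z.png',cv2.resize(a,(750,600),interpolation=cv2.INTER_CUBIC))
E
```

```text
(no output)
```

View pics/w1z.png

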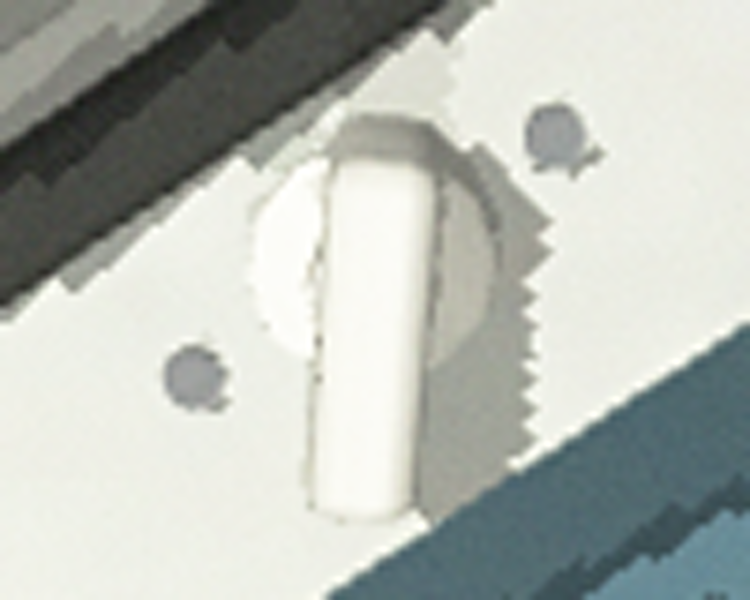

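```bash
python3 - <<'E'
from h import *
s,d=pickle.load(open('w1.pkl','rb'))
a=onz(d,(315.1,216.3),.1235,s);b=onz(d,(312.3,263.7),.1235,s);e=a-b
print(a,b,(a+b)/2,np.linalg.norm(e),np.degrees(np.arctan2(e[1],e[0])))
A=onz(d,(489.5,155),.095,s);B=onz(d,(201,343),.095,s);e=A-B
print(A,B,np.linalg.norm(e),np.degrees(np.arctan2(e[1],e[0])))
h1=onz(d,(264+555/7.5,195+133/7.5),.095,s);h2=onz(d,(264+193/7.5,195+375/7.5),.095,s);e=h1-h2
print((h1+h2)/2,np.degrees(np.arctan2(e[1],e[0])))
E
```

```text
[ 0.57365296 -0.07851374  0.1235    ] [ 0.55104449 -0.10185422  0.1235    ] [ 0.56234873 -0.09018398  0.1235    ] 0.03249493573782383 45.912690762297665
[ 0.68551294 -0.12895187  0.095     ] [ 0.43258918 -0.10383118  0.095     ] 0.2541682045208245 -5.67208268948016
[ 0.56156917 -0.09084024  0.095     ] -5.909089846336278
```

```bash
python3 - <<'E'
from h import *
go([.562,-.0905,.119],-44)
E
python3 -m handwheel '[[[5,0,5,-0.1,0,3,0],[5,0.05,7.5,-0.2,0,3,0],[5,0.05,9.5,-0.2,0,3,0],[5,0.05,9.9,-0.2,0,3,0],[5,0.05,9.9,-0.2,0,3,0]]]'
```

```text
shift cm [ 0.03  9.88 -0.33] rotvec [-0.   3.1 -0. ]
time: 2.08
tcp_pos: [0.5611, -0.0932, 0.1196]
tcp_rot: [-90.0, -0.0, -44.1]
ft_force: [-0.5, 0.0, -0.2]
width: 0.05
```

```bash
python3 -m handwheel '[[[5,-0.1,0,0.2,0,0,0],[2,-0.1,0,0.2,0,0,0],[0.5,-0.1,0,0.2,0,0,0],[0.5,-0.1,0,0.2,0,0,0],[0.5,-0.1,0,0.2,0,0,0]]]' 30
```

```text
time: 2.7
tcp_pos: [0.5617, -0.0909, 0.1192]
tcp_rot: [-90.0, -0.0, -44.0]
ft_force: [0.9, -0.4, 0.3]
width: 0.0049
```

The fingers closed to 5 mm, so the 10 mm wing isn't between them. I'll take another look.

```bash
python3 - <<'E'
from h import *
for n in ['wrist','scene','top']:
    s,d=cap(n,n[0]+'2'); pickle.dump((s,d),open(n[0]+'2.pkl','wb'))
a=cv2.imread('pics/s2.png')[130:310,220:400]; cv2.imwrite('pics/s2z.png',cv2.resize(a,(600,600),interpolation=cv2.INTER_CUBIC))
E
```

```text
(no output)
```

View pics/w2.png

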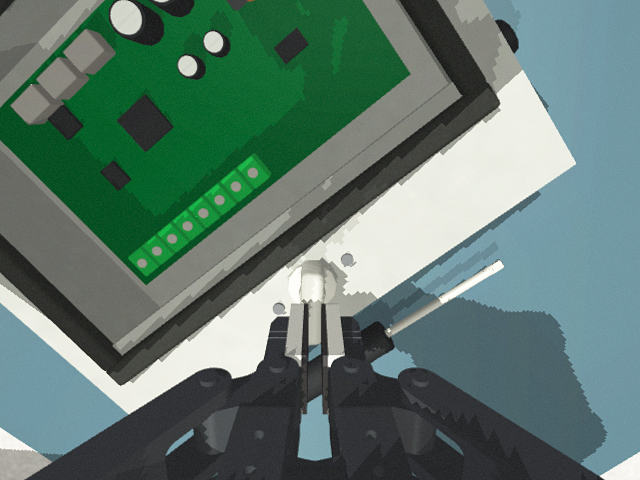

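View pics/s2z.png

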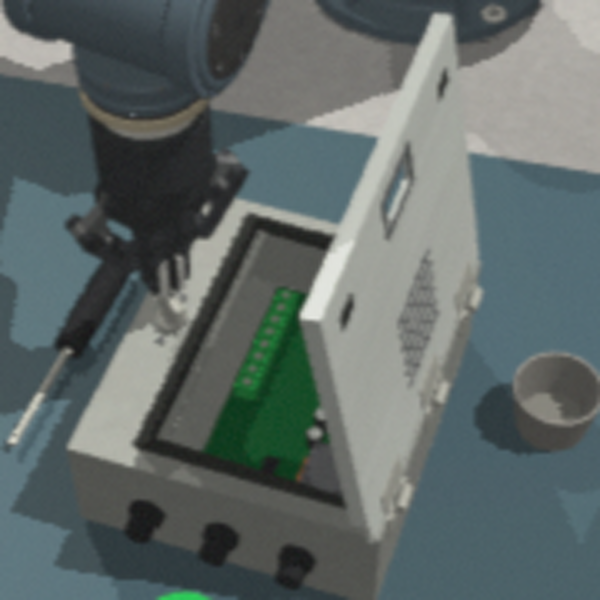

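```bash
python3 - <<'E'
from h import *
a=cv2.imread('pics/w2.png')[240:400,220:420]; cv2.imwrite('pics/w2z.png',cv2.resize(a,(750,600),interpolation=cv2.INTER_CUBIC))
s,d=pickle.load(open('w2.pkl','rb'))
M=R.from_euler('xyz',s['tcp_rot'],degrees=True)
for o in [0,.011]:
  for z in [-.011,0,.011]: print(o,z,proj(d,s['tcp_pos']+M.apply([0,o,z]),s))
print(proj(d,[.562,-.0905,.1235],s),proj(d,[.5737,-.0785,.1235],s),proj(d,[.551,-.102,.1235],s))
E
```

```text
0 -0.011 [312.39349728 330.19247428]
0 0 [312.38062216 307.67174772]
0 0.011 [312.36721153 284.214312  ]
0.011 -0.011 [312.51126047 317.62182026]
0.011 0 [312.50137574 296.13039671]
0.011 0.011 [312.49110352 273.79651161]
[312.27928159 311.45973447] [312.42574711 274.52490393] [312.50214742 344.41947344]
```

View pics/w2z.png

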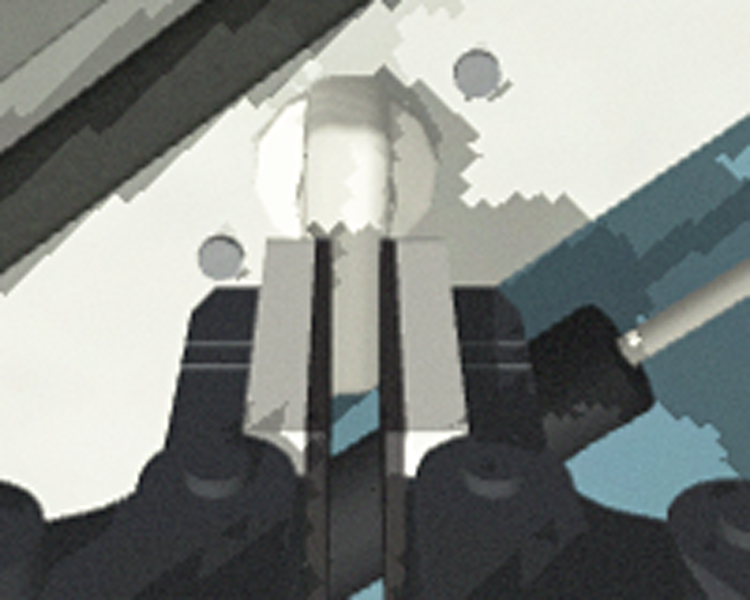

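```bash
python3 - <<'E'
from h import *
s,d=pickle.load(open('s2.pkl','rb'))
for z in [.1,.108,.119,.13,.14,.15,.16]: 
    p=proj(d,[*s['tcp_pos'][:2],z]); print(z,(p-[220,130])/.3)
a=cv2.imread('pics/s2.png')[190:240,245:305]; cv2.imwrite('pics/s2y.png',cv2.resize(a,(720,600),interpolation=cv2.INTER_CUBIC))
E
```

```text
0.1 [166.65192881 313.27227292]
0.108 [165.93607485 306.21276795]
0.119 [164.93823669 296.37243204]
0.13 [163.92437863 286.3741134 ]
0.14 [162.9884609  277.14441543]
0.15 [162.03868104 267.77801392]
0.16 [161.07472879 258.27184909]
```

View pics/s2y.png

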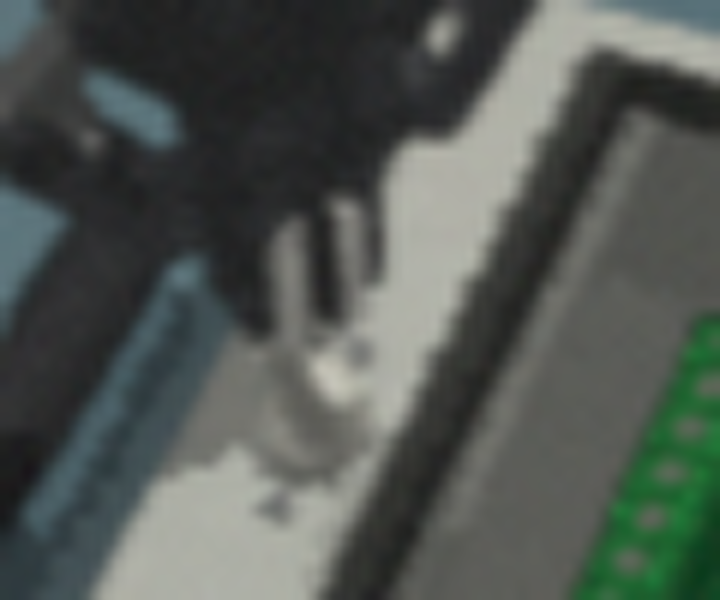

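The tips sit about at wing-top height, higher than the stated offset puts them. I'll open, go lower and check with the camera.

```bash
python3 -m handwheel '[[[3,0,0,0,0,0,0],[3,0,0,0,0,0,0],[3,0,0.8,0,0,0,0],[3,0,1.5,0,0,0,0],[3,0,1.5,0,0,0,0]]]'; python3 - <<'E'
from h import *
s,d=cap('wrist','w3'); print(s['tcp_pos'],s['ft_force'])
E
```

```text
time: 3.48
tcp_pos: [0.5612, -0.0908, 0.1033]
tcp_rot: [-90.0, 0.1, -44.0]
ft_force: [0.4, 0.5, -0.1]
width: 0.0302
[ 0.56117363 -0.09076961  0.10328524] [ 0.39712173  0.48141053 -0.07430465]
```

View pics/w3.png

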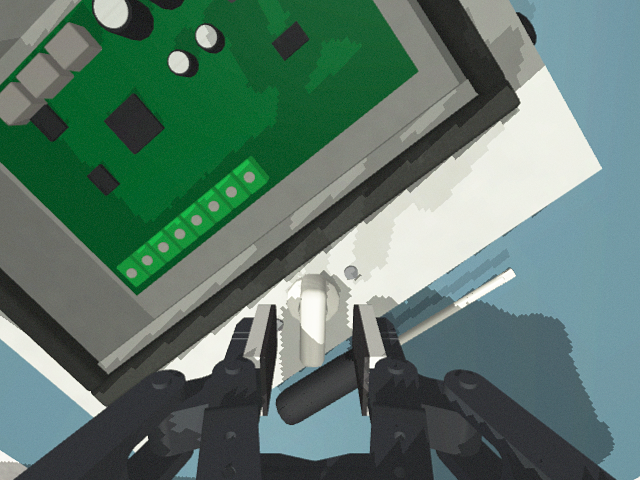

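```bash
python3 -m handwheel '[[[3,0,0.6,0,0,0,0],[3,0,1.1,0,0,0,0],[3,0,1.1,0,0,0,0]]]'; python3 - <<'E'
from h import *
s,d=cap('wrist','w4'); print(s['tcp_pos'],s['ft_force'])
a=cv2.imread('pics/w4.png')[240:400,220:420]; cv2.imwrite('pics/w4z.png',cv2.resize(a,(750,600),interpolation=cv2.INTER_CUBIC))
E
```

```text
time: 3.9
tcp_pos: [0.5614, -0.0908, 0.0927]
tcp_rot: [-90.0, 0.0, -44.0]
ft_force: [0.6, -0.1, 0.6]
width: 0.0302
[ 0.56139335 -0.09082764  0.0927091 ] [ 0.57570174 -0.14359997  0.56247189]
```

View pics/w4z.png

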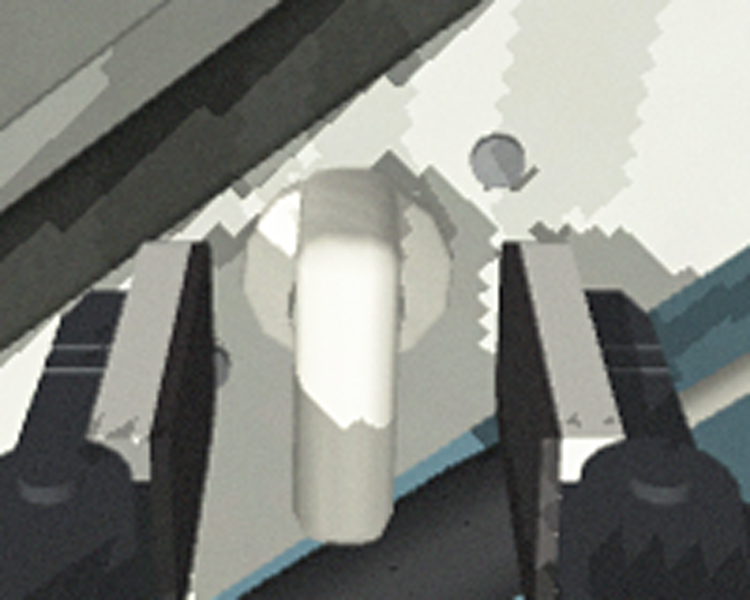

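```bash
python3 -m handwheel '[[[0.5,0,0,0,0,0,0],[0.5,0,0,0,0,0,0],[0.5,0,0,0,0,0,0],[0.5,0,0,0,0,0,0]]]' 40
```

```text
time: 4.45
tcp_pos: [0.5609, -0.0902, 0.0935]
tcp_rot: [-90.0, 0.1, -44.0]
ft_force: [-6.6, 4.6, 6.1]
width: 0.0089
```

Gripped. Next is a clockwise turn of 51.7°.

```bash
python3 -m handwheel '[[[0.5,0,0,0,0,8,0],[0.5,0,0,0,0,16,0],[0.5,0,0,0,0,24,0],[0.5,0,0,0,0,32,0],[0.5,0,0,0,0,40,0]]]' 40;  python3 -m handwheel '[[[0.5,0,0,0,0,6,0],[0.5,0,0,0,0,11.8,0],[0.5,0,0,0,0,11.8,0],[0.5,0,0,0,0,11.8,0]]]'; python3 - <<'E'
from h import *
s,d=cap('wrist','w5');  print(s['torque'],s['tcp_rot'])
E
```

```text
time: 5.08
tcp_pos: [0.5607, -0.09, 0.0935]
tcp_rot: [-90.1, 0.1, -84.3]
ft_force: [-5.3, 5.4, 7.3]
width: 0.0093
time: 5.58
tcp_pos: [0.5607, -0.09, 0.0934]
tcp_rot: [-90.1, 0.1, -95.8]
ft_force: [-6.6, 6.1, 6.9]
width: 0.0087
[ 0.90629621  1.03717856 -0.04793882] [-9.01346453e+01  6.91987240e-02 -9.58431839e+01]
```

View pics/w5.png

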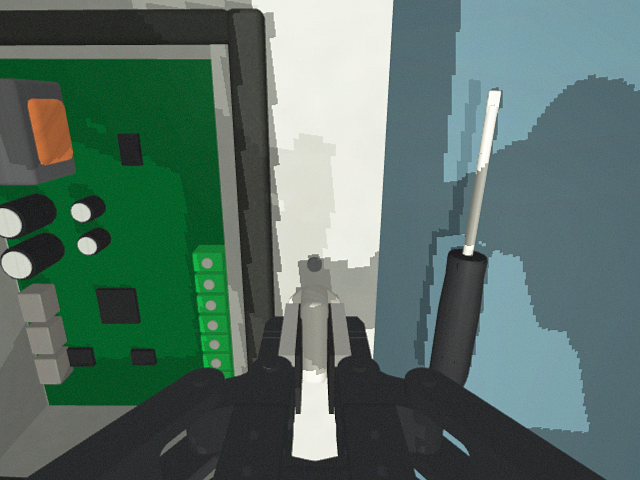

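The wing now runs along the frame's long side. Release, lift and check.

```bash
python3 -m handwheel '[[[3,0,0,0,0,0,0],[3,0,0,0,0,0,0],[3,0,-5,0,0,0,0],[3,0,-10,0,0,0,0],[3,0,-12,0,0,0,0]]]';  python3 -m handwheel '[[[3,0,0,0,0,0,0],[3,0,0,0,0,0,0]]]'; python3 - <<'E'
from h import *
s,d=cap('wrist','w6'); pickle.dump((s,d),open('w6.pkl','wb')); print(s['torque'],s['tcp_rot'])
s,d=cap('top','t6');a=cv2.imread('pics/w6.png')[180:280,250:370]; cv2.imwrite('pics/w6z.png',cv2.resize(a,(720,600),interpolation=cv2.INTER_CUBIC))
E
```

```text
time: 6.25
tcp_pos: [0.5627, -0.0913, 0.2163]
tcp_rot: [-89.7, -0.0, -95.8]
ft_force: [-0.5, 0.6, 0.2]
width: 0.0297
time: 6.5
tcp_pos: [0.5612, -0.0908, 0.2119]
tcp_rot: [-90.1, 0.0, -95.8]
ft_force: [-0.2, -0.3, -0.2]
width: 0.03
[ 0.00407711 -0.00930482 -0.04471006] [-9.00964488e+01  1.26702151e-02 -9.58426750e+01]
```

View pics/w6.png

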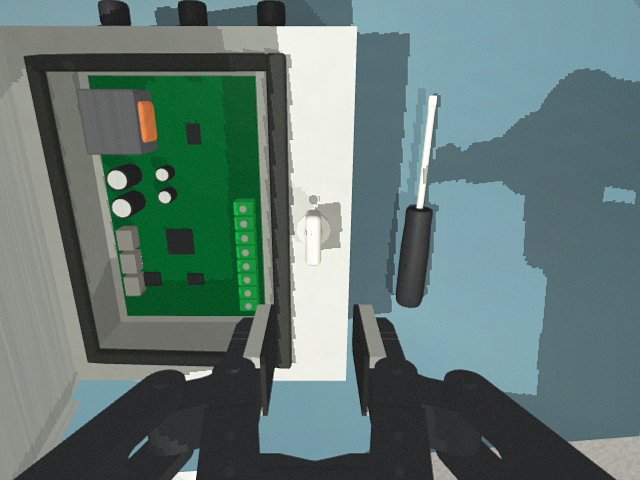

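View pics/w6z.png

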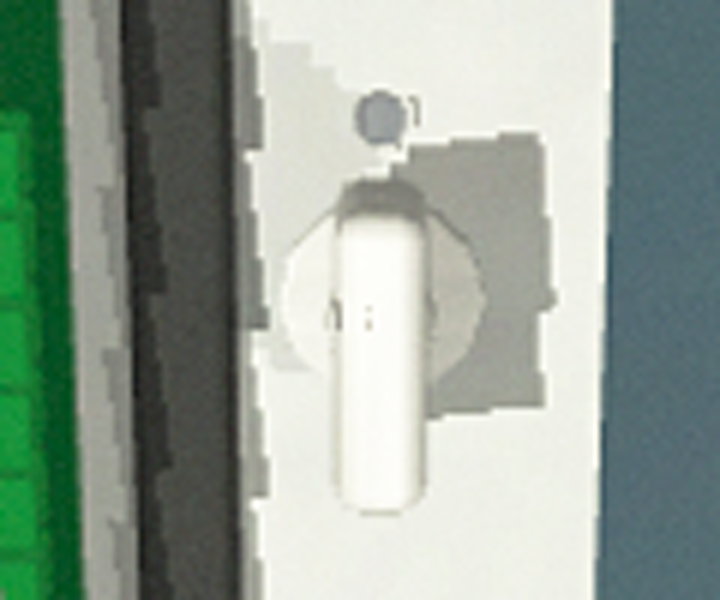

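Wing in line with the hinge, within a couple of degrees (tool yaw −95.8°, box yaw ≈ −5.7°). Now I'll raise the arm and go behind the cover.

```bash
python3 -m handwheel '[[[0,0,-6,0,0,0,0],[0,0,-12,0,0,0,0],[0,0,-17,0,0,0,0],[0,-5,-17,-2,0,0,0],[0,-10,-17,-4,0,0,0]]]' 60; python3 - <<'E'
from h import *
go([.520,.144,.38],-95.84)
E
```

```text
time: 7.22
tcp_pos: [0.5316, 0.0136, 0.3825]
tcp_rot: [-90.0, 0.0, -95.9]
ft_force: [1.5, 0.1, -0.3]
width: 0.0001
shift cm [-12.85   0.25  -2.5 ] rotvec [ 0.  -0.1 -0. ]
```

```bash
python3 -m handwheel '[[[0,-5,0,-1,0,0,0],[0,-9,0,-2,0,0,0],[0,-12.9,0,-2.5,0,0,0],[0,-12.9,0,-2.5,0,0,0],[0,-12.9,0,-2.5,0,0,0]]]'; python3 - <<'E'
from h import *
s,d=cap('wrist','w7'); pickle.dump((s,d),open('w7.pkl','wb')); print(s['tcp_pos'],s['tcp_rot'])
s,d=cap('scene','s7')
E
```

```text
time: 7.85
tcp_pos: [0.5203, 0.1431, 0.3825]
tcp_rot: [-90.1, -0.0, -95.8]
ft_force: [-0.3, -0.4, 0.6]
width: 0.0001
[0.52031299 0.14313534 0.38248532] [-9.00614132e+01 -3.35655737e-02 -9.58304473e+01]
```

View pics/w7.png

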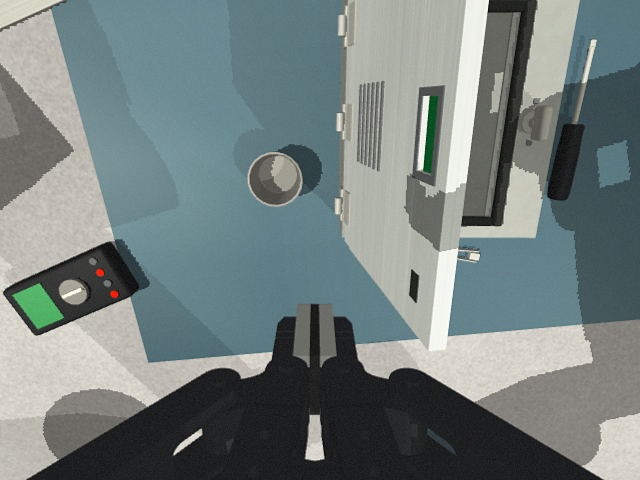

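View pics/s7.png

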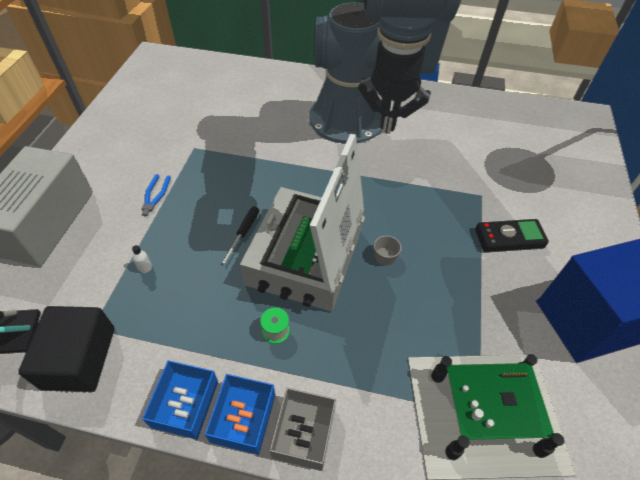

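```bash
python3 -m handwheel '[[[0,0,5,0,0,0,0],[0,0,10,0,0,0,0],[0,0,12,0,0,0,0],[0,0,12,0,0,0,0]]]'; python3 - <<'E'
from h import *
print(arm.get_state()['tcp_pos'])
H=np.array([.581,.0976]);yd=np.array([.1002,.995]);xd=np.array([.995,-.1002])
s=arm.get_state();M=R.from_euler('xyz',s['tcp_rot'],degrees=True)
for th in [78,70,60,50,40,30,20,12,6,3,0]:
    t=np.radians(th);r=.2;a=.009
    y=a-r*np.cos(t)+.004*np.sin(t);z=.095+r*np.sin(t)+.004*np.cos(t)-.02
    p=[*(H-.065*xd+y*yd),z]; print(th,np.round(p,3),np.round(M.inv().apply(p-s['tcp_pos'])*100,1))
E
```

```text
time: 8.45
tcp_pos: [0.5198, 0.1426, 0.2621]
tcp_rot: [-90.1, -0.0, -95.9]
ft_force: [0.3, -0.4, 0.3]
width: -0.0
[0.51984933 0.14261533 0.26205552]
78 [0.513 0.076 0.271] [ 6.7 -0.9  0.1]
70 [0.511 0.049 0.264] [ 9.4 -0.2  0.1]
60 [0.508 0.017 0.25 ] [12.6  1.2  0.1]
50 [ 0.505 -0.012  0.231] [15.5  3.1  0.1]
40 [ 0.502 -0.037  0.207] [18.   5.6  0.1]
30 [ 0.5   -0.057  0.178] [20.1  8.4  0.1]
20 [ 0.499 -0.073  0.147] [21.6 11.5  0.1]
12 [ 0.498 -0.081  0.12 ] [22.4 14.2  0.1]
6 [ 0.497 -0.084  0.1  ] [22.8 16.2  0.1]
3 [ 0.497 -0.085  0.089] [22.9 17.3  0.1]
0 [ 0.497 -0.086  0.079] [23.  18.3  0.1]
```

```bash
python3 -m handwheel '[[[0,4,0,0,0,0,0],[0,6.5,0,0,0,0,0],[0,8,0,0,0,0,0],[0,9.4,0,0,0,0,0],[0,11,0.6,0,0,0,0]]]'; python3 -m handwheel '[[[0,1.6,0.6,0,0,0,0],[0,3,1.5,0,0,0,0],[0,4.5,2.5,0,0,0,0],[0,4.5,2.5,0,0,0,0]]]';  python3 - <<'E'
from h import *
cap('scene','s8');cap('wrist','w8')
E
```

```text
time: 9.07
tcp_pos: [0.5095, 0.0335, 0.2577]
tcp_rot: [-89.9, 0.0, -95.8]
ft_force: [1.2, 2.0, 1.9]
width: -0.0002
time: 9.57
tcp_pos: [0.5039, -0.0117, 0.2311]
tcp_rot: [-90.1, -0.0, -95.9]
ft_force: [-0.5, 0.7, 0.6]
width: -0.0001
```

View pics/s8.png

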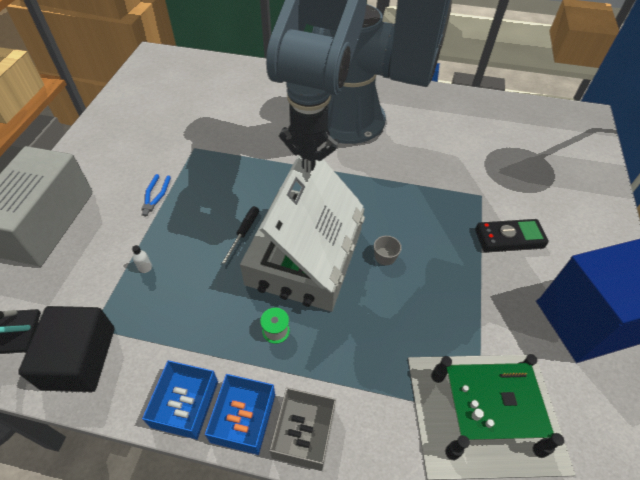

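View pics/w8.png

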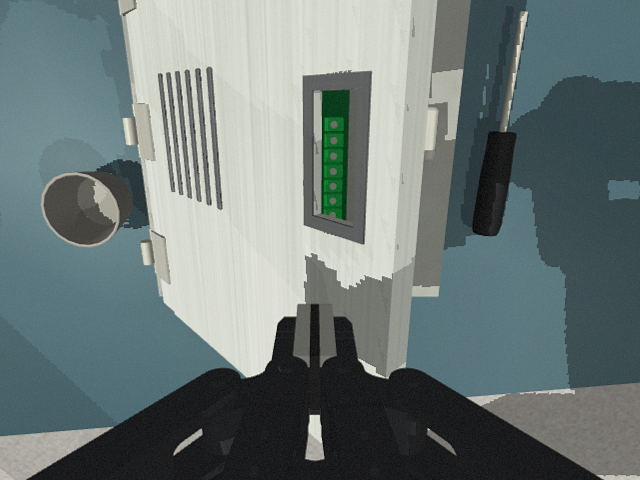

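The cover is at about 50° and following the fingers. I'll continue down to about 14°.

```bash
python3 -m handwheel '[[[0,2.5,2.5,0,0,0,0],[0,4.6,5.3,0,0,0,0],[0,5.5,7,0,0,0,0],[0,6.1,8.4,0,0,0,0],[0,6.7,10.3,0,0,0,0]]]'; python3 -m handwheel '[[[0,0,0,0,0,0,0]]]';  python3 - <<'E'
from h import *
cap('scene','s9');cap('wrist','w9')
E
```

```text
time: 10.3
tcp_pos: [0.4982, -0.0772, 0.1291]
tcp_rot: [-89.9, -0.0, -95.8]
ft_force: [0.3, 0.0, 0.5]
width: 0.0
time: 10.42
tcp_pos: [0.4973, -0.0771, 0.1284]
tcp_rot: [-90.1, 0.0, -95.8]
ft_force: [0.2, -0.2, 0.0]
width: 0.0001
```

View pics/w9.png

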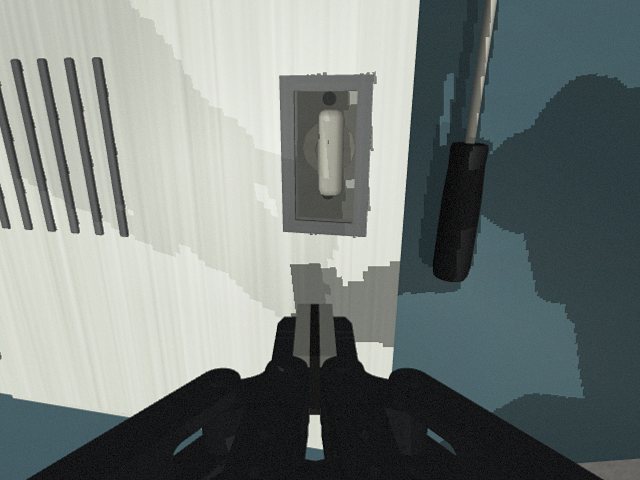

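View pics/s9.png

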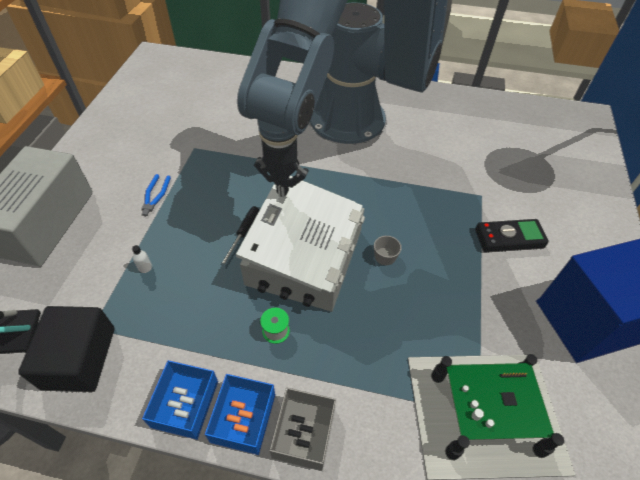

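The wing sits well inside the slot opening and parallel to it, at slot centre ≈(325,155). Pressing down in stages.

```bash
python3 -m handwheel '[[[0,0.3,1.5,0,0,0,0],[0,0.5,2.8,0,0,0,0],[0,0.6,3.8,0,0,0,0],[0,0.6,3.8,0,0,0,0]]]'; python3 -m handwheel '[[[0,0,0.4,0,0,0,0],[0,0,0.4,0,0,0,0]]]'
```

```text
time: 11.02
tcp_pos: [0.4967, -0.0832, 0.0904]
tcp_rot: [-90.1, 0.0, -95.8]
ft_force: [-1.3, 0.6, 0.7]
width: 0.0
time: 11.28
tcp_pos: [0.4969, -0.0833, 0.0873]
tcp_rot: [-90.0, -0.0, -95.8]
ft_force: [-1.1, -0.9, 3.0]
width: -0.0
```

```bash
python3 -m handwheel '[[[0,0,0.2,0,0,0,0],[0,0,0.2,0,0,0,0]]]'; python3 -m handwheel '[[[0,0,0.2,0,0,0,0],[0,0,0.2,0,0,0,0]]]';python3 -m handwheel '[[[0,0,0.2,0,0,0,0],[0,0,0.2,0,0,0,0]]]'
```

```text
time: 11.52
tcp_pos: [0.4969, -0.0834, 0.0859]
tcp_rot: [-90.0, -0.0, -95.8]
ft_force: [-6.2, -0.3, 10.3]
width: -0.0004
time: 11.78
tcp_pos: [0.4971, -0.0834, 0.0855]
tcp_rot: [-90.0, -0.0, -95.8]
ft_force: [-14.3, 2.2, 35.2]
width: -0.0004
time: 12.02
tcp_pos: [0.4972, -0.0834, 0.0852]
tcp_rot: [-90.0, -0.0, -95.8]
ft_force: [-22.2, 2.5, 60.2]
width: -0.0001
```

Now against a hard stop. I'll back off to a moderate force and check that it really is home.

```bash
python3 -m handwheel '[[[0,0,-0.28,0,0,0,0],[0,0,-0.28,0,0,0,0],[0,0,-0.28,0,0,0,0]]]'; python3 - <<'E'
from h import *
for n in ['scene','wrist','top']:
    s,d=cap(n,n[0]+'10'); pickle.dump((s,d),open(n[0]+'10.pkl','wb'))
a=cv2.imread('pics/s10.png')[170:310,220:380]; cv2.imwrite('pics/s10z.png',cv2.resize(a,(685,600),interpolation=cv2.INTER_CUBIC))
print(arm.get_state()['ft_force'])
E
```

```text
time: 12.4
tcp_pos: [0.4971, -0.0834, 0.0857]
tcp_rot: [-90.0, -0.0, -95.8]
ft_force: [-9.3, 1.2, 25.0]
width: 0.0003
[-9.83296453  1.28412674 25.41700316]
```

View pics/s10z.png

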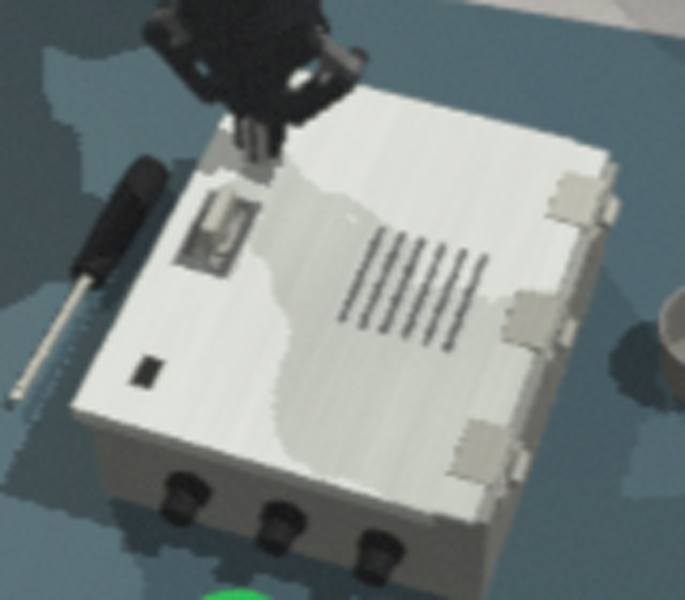

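View pics/w10.png

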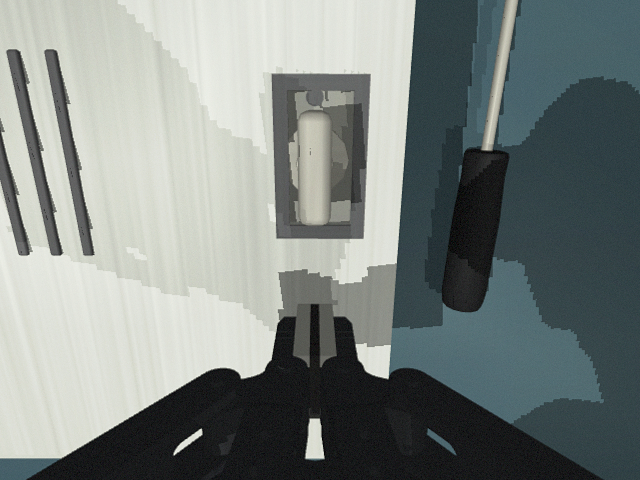

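```bash
python3 - <<'E'
from h import *
a=cv2.imread('pics/w10.png')[60:250,250:390]; cv2.imwrite('pics/w10z.png',cv2.resize(a,None,fx=3.15,fy=3.15,interpolation=cv2.INTER_CUBIC))
a=cv2.imread('pics/s10.png')[205:240,255:290]; cv2.imwrite('pics/s10y.png',cv2.resize(a,(595,595),interpolation=cv2.INTER_CUBIC))
E
```

```text
(no output)
```

View pics/w10z.png

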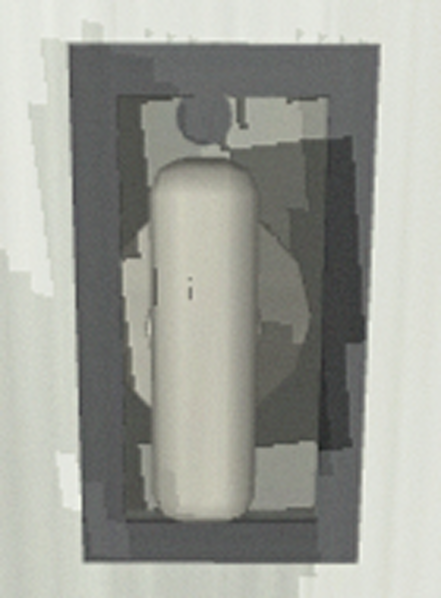

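View pics/s10y.png

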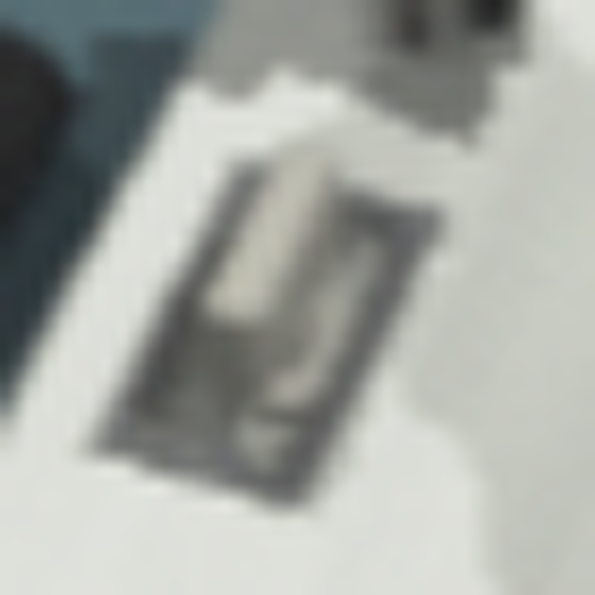

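```bash
python3 - <<'E'
from h import *
s,w=pickle.load(open('w10.pkl','rb'));_,c=pickle.load(open('s10.pkl','rb'))
W=lambda p:(250+p[0]/3.15,60+p[1]/3.15);C=lambda p:(255+p[0]/17,205+p[1]/17)
for z in [.095,.099,.102,.105,.108]:
    q=[onz(w,W(p),z,s) for p in [(117,95),(329,95),(317,520),(125,520)]]
    n=np.linalg.norm; m=sum(q)/4
    print(z,[round(1000*n(q[i]-q[(i+1)%4]),1) for i in range(4)],m)
# order: wrist up=+x world, left=+y ; scene: right=+y, down=+x
o=[(69,44),(380,44),(359,562),(84,562)]; sc=[(305,510),(95,450),(240,160),(440,210)]
for a,b in zip(o,sc): print(tri(ray(w,W(a),s),ray(c,C(b))))
s0,d0=pickle.load(open('w6.pkl','rb'))
E
```

```text
0.095 [np.float64(22.7), np.float64(47.4), np.float64(22.9), np.float64(47.4)] [ 0.5604426  -0.09268463  0.095     ]
0.099 [np.float64(22.1), np.float64(46.1), np.float64(22.2), np.float64(46.1)] [ 0.56098084 -0.09267796  0.099     ]
0.102 [np.float64(21.6), np.float64(45.2), np.float64(21.8), np.float64(45.2)] [ 0.56138452 -0.09267296  0.102     ]
0.105 [np.float64(21.2), np.float64(44.2), np.float64(21.3), np.float64(44.2)] [ 0.5617882  -0.09266796  0.105     ]
0.108 [np.float64(20.7), np.float64(43.2), np.float64(20.8), np.float64(43.2)] [ 0.56219188 -0.09266296  0.108     ]
[ 0.58992552 -0.07773751  0.09587902]
[ 0.5867979  -0.10947291  0.09720461]
[ 0.52845963 -0.10489234  0.09293536]
[ 0.5327176  -0.07274084  0.09523268]
```

The slot's apparent size (46.1 × 22.1 mm) puts its outer face at z = 0.099 m, exactly shut, and the wing stands through it in line. The push is a steady 25 N, so I'm handing in.

```bash
python3 -c "
from workcell import arm
arm.job_done(); s=arm.get_state(); print(s['time'],s['ft_force'],s['tcp_pos'])"
```

```text
the job is handed in; nothing more can be done
the job is handed in; nothing more can be done
```

The cover is shut and pressed home, with the stud's wing standing up through the slot. I handed the job in with closed fingertips still pressing down at about 25 N, beside the slot and about 65 mm from its centre. The last clock reading was 12.4 s.

- **What I did:** I turned the wing about 52° clockwise into line with the hinge while the cover was still at about 79°. Then I pushed the cover down from behind until it met a hard stop.
- **Cover:** The slot's apparent size in the wrist view (46.1 × 22.1 mm) puts its outer face at z = 0.099 m, which is fully shut. Triangulating the slot's rim corners with the scene camera gave 0.093–0.097 m. That is 2–6 mm lower, some of it beyond the 2 mm calibration, but it also means the cover is not standing up.
- **Wing:** It looked in line with the slot to within a couple of degrees after release, and again in the last wrist picture.
- **Bystanders:** None looked moved in the pictures; I did not measure them.

Not everything agreed:
- **First grip missed:** The first grip closed above the wing because the fingertips sat about 25–30 mm farther back than `arm.tcp_to_tips` says. I lowered the gripper by camera and the second grip held.
- **Push forces:** While pressing home, the push briefly reached 60 N before I backed it off to 25 N. Just before the stop I read about 3 N, less than the gasket figures suggest, so I relied on the camera check for "fully home".

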